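# Tip the pastry tubes into the V-shaped tin

### The arm

A 6-joint arm with a two-finger parallel gripper is mounted at the origin on the work surface. World frame = base frame: x ahead of the robot, y to its left, z up, the work surface at z = 0. Lengths are in m, angles in degrees, forces in N, time in s.
With the tool pointing down it reaches from about 0.375 to 0.9 m from the base axis. Payload 3.1 kg.
Tool frame: the origin (TCP) lies on the centre line of the jaws, within the pads' length; the fingertips stand finger_overhang ahead of it and the grasp point (between the pads) lies 5 mm behind it (finger_overhang is the distance from the TCP to the fingertips, in m); z points along the fingers, y is the line along which they close (so a half turn about z gives the same grasp; the last joint's range is limited). The gripper opens to 87 mm and grips with 3 to 60 N. Pads are 19 mm wide; open, the fingers measure 117 mm over their backs; the gripper's body (75 mm by 190 mm) begins 51 mm behind the grasp point.
Start: joints at [62.366, 30.224, 82.088, -0, 67.689, -10.227], TCP at [0.187, 0.596, 0.237] pointing down, gripper open.
Joint ranges: [-176.69, 176.69], [-43.24, 126.21], [12.49, 139.97], [-82, 262], [0, 151.66], [-163.58, 163.58]. Speed limits (degrees/s): [159.86, 159.86, 180, 180, 180, 180].

### API

Orientations are given as a 3x3 rotation matrix whose columns are the frame's x, y, z axes.
In Python, from rig import read_state, capture, calibration, hand_in, finger_overhang gives the robot as it stands.
- The arm moves only by the tool send_rows, never from a script. Its argument "plan" is a list of rows, each a list of 5 numbers: the closure in counts, from 0 (fully open) to 255 (shut), then the shift along the tool's x, y, z in m, then the turn about the tool's z in rad. A call has 1 to 20 rows; each row shifts and turns the commanded pose from where the row before left it, along the tool's axes as they then stand; what a row does not reach is not made up. A row lasts 1/12 s, in which the tool goes at most 41.7 mm and 7.16 degrees, less where a joint would pass 70% of its speed; a pose out of reach is approached as far as the arm can. A call is refused whole if a number of a shift passes 0.0417 or a number of a turn 0.125, either way. A call with a gripper value outside its range is refused whole. The fingers move at their own pace and stop on an object; the grip force is fixed at half the most. Time passes only in rows, so rows that do not move let the fingers close. It gives the time, the measured TCP pose, the force, the opening and the grip force at its end, in the units of the state.
- read_state(): the state, without advancing time (a new reading comes with each control period).
- capture(name): name is "side" or "top"; returns (picture, depth): 420x560x3 uint8, blue, green, red; 420x560 float32, m along the optical axis (not along the pixel's ray), 0 where there is no reading.
- calibration(name): a dict with "fx", "fy", "cx", "cy" (pixels), "xyz" and "rotation" of the camera in the world. Camera axes: x right, y down, z forward; pixel columns grow to the right and rows downward; lengths in m; the calibration is good to about 2 mm. A picture is of the moment at which its call begins. calibration takes no time and is no camera call.
- hand_in(): hands the job in; it is judged then, once.
The state is a dict: "time_s": time; "joint_positions": joint angles; "qvel": joint speeds; "tau": joint torques, N m; "position": TCP position; "tcp_rot": TCP orientation; "force": force on the tool from outside, world axes, zero at the start; "moment": the same for the moment, N m; "opening": opening from 0.0 (shut) to 1.0 (fully open); "grasp_force": force on a finger pad.
Only numpy, scipy, OpenCV 4.12 (cv2) and the standard library are available. Lean on these libraries where they do the work, as an engineer would, in place of code of your own. Each camera call takes 0.05 s, during which the arm holds its last target. There are 200 camera calls.

### The job

Lift the pale grey tray by its grip and tip it gently, low over the V-shaped steel tin (not the flat-bottomed one), so that both bamboo pastry tubes roll out and lie in line along the tin's fold. Do not touch the tubes with the gripper, and afterwards stand the empty tray upright on the counter again.

Things in the scene. Friction and masses are not known exactly. Their poses are not given: they have to be found in the camera images.
- tray: Pale grey scoop tray, 100 (x) x 180 (y) mm, 0.25 kg; origin centre of underside. Open pouring edge at x -50, 25 mm up, front corners reach the counter; floor falls 14 deg from it to the back wall, so tipping the front down 35-45 deg empties it. Grip: upright board 14 mm thick (x 36 to 50), 80 long in y, clear 60 to 98 mm up. Side walls and middle divider 42 high. Front (-x) starts robotward.
- trough: Fixed V-shaped steel tin of bent sheet, 223 mm long; two 45 deg walls meet in a fold along its y. Origin on the counter under the fold's middle, z up. Fold 10 mm up inside, rims 70 mm up at x -60 and +60; low closed ends. A tube lying in the fold has its axis 27 mm above the counter. Yaw within 20 deg of 0. A flat-bottomed tin of equal size nearby is not it.
- tube_a: Loose bamboo pastry tube, 24 mm across, 70 mm long, 30 g; origin its centre, long axis its own y. Starts in the tray's +y half (tray y about +45), along the tray's y, against the back wall (tray x 24, axis 19 mm up). Rolls freely: carry the tray smoothly.
- tube_b: The second, identical bamboo pastry tube; starts in the tray's -y half (tray y about -45).
Things that resemble listed ones, but are neither listed nor needed, are in the scene too. What is shaped like the tray but turquoise is not meant.

How it is judged:
By the outcome, as a careful person would: the job done as asked, in the order asked, and still so for the second after the job is handed in, with the robot touching nothing.
It also fails if it takes over 61 s, if anything falls off the work surface, if the arm or the gripper's body presses on something with over 40 N, if the wrist force passes 120 N, or if a joint passes its speed limit or range.

## Working session

There is one attempt and no reset: what is moved stays moved. The work goes in short steps, Python scripts to look and compute and a tool call to move; the robot and the scene stay as the last step left them, time stands still between calls to the robot, and variables do not carry over. Pictures are saved under pics/ and viewed, at most 10 in all, crops included, and the job is handed in when it is done.

Besides the shell and the picture viewer there is one more tool, called after "Request:" by a JSON object that holds its "op" and its "data", one argument or row to a line. send_rows: Moves the arm, as the interface text tells. Its arguments: {"type":"object","properties":{"plan":{"type":"array","items":{"type":"array","items":{"type":"number"}}}},"required":["plan"]}

```bash
mkdir -p pics; python3 - <<'E'
from rig import *
import cv2,numpy as np
for n in("top","side"):
    p,d=capture(n); cv2.imwrite(f"pics/{n}0.png",p); np.save(f"{n}_d.npy",d); np.save(f"{n}_p.npy",p)
    print(n,calibration(n))
s=read_state();print(s["position"],s["tcp_rot"],s["time_s"],finger_overhang)
E
```

```text
top {'fx': 539.382955610114, 'fy': 539.382955610114, 'cx': 284.3490907311264, 'cy': 211.84653140543185, 'xyz': array([ 0.44496066, -0.01279702,  1.26636372]), 'rotation': array([[ 0.01206802, -0.99152189,  0.12937818],
       [-0.99991269, -0.01126984,  0.00689976],
       [-0.0053832 , -0.12945015, -0.99157132]])}
side {'fx': 512.2247918385474, 'fy': 512.2247918385474, 'cx': 284.7148163963666, 'cy': 216.25111052842138, 'xyz': array([ 0.32456928, -0.91463594,  0.94846329]), 'rotation': array([[ 0.94987322, -0.22940985,  0.21239583],
       [-0.31196595, -0.65108442,  0.69192942],
       [-0.02044781, -0.7235055 , -0.69001571]])}
[0.18663927 0.59581569 0.23566362] [[-9.54216039e-01  2.99116969e-01 -8.89001200e-04]
 [ 2.99118112e-01  9.54214502e-01 -1.74340949e-03]
 [ 3.26814474e-04 -1.92950566e-03 -9.99998085e-01]] 0.1 0.014
```

View pics/top0.png

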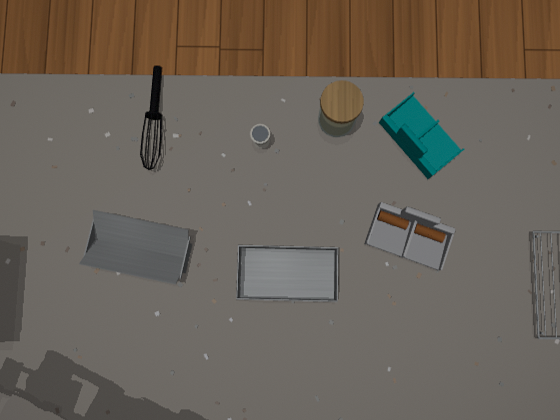

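View pics/side0.png

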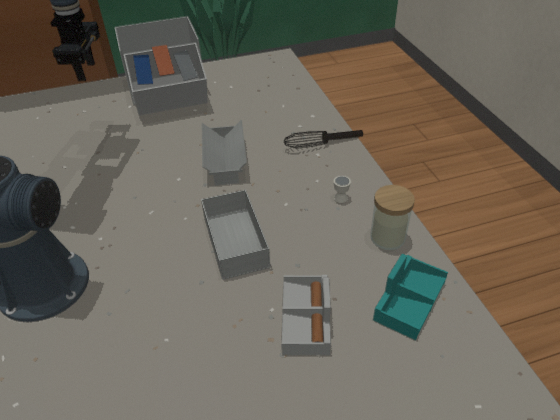

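The top view shows the tray with both tubes at about (410,236), its grip board at (423,216). The V tin is at (137,247), the flat-bottomed one at (288,273) and the turquoise decoy at (420,135). The side view agrees: tray at (305,315), V tin at (224,152).

```bash
cat > h.py <<'E'
import numpy as np,cv2
from rig import *
def world(n,d):
    c=calibration(n);v,u=np.mgrid[0:420,0:560]
    P=np.stack([(u-c["cx"])/c["fx"]*d,(v-c["cy"])/c["fy"]*d,d],-1)
    return P@c["rotation"].T+c["xyz"]
E
python3 - <<'E'
from h import *
d=np.load("top_d.npy");W=world("top",d);p=np.load("top_p.npy")
print("counter z",np.median(W[150:200,200:300,2]))
def box(m,t):
    pts=W[m][:,:2].astype(np.float32); r=cv2.minAreaRect(pts); print(t,len(pts),np.round(cv2.boxPoints(r),4).tolist(),"c",np.round(r[0],4),np.round(r[1],4),r[2], "mean",pts.mean(0),"z",np.percentile(W[m][:,2],[1,50,99]).round(3))
def reg(r0,r1,c0,c1):
    m=np.zeros((420,560),bool);m[r0:r1,c0:c1]=1;return m&(d>0)
T=reg(190,280,355,465);z=W[...,2]
box(T&(z>.01),"tray all"); box(T&(z>.075),"grip")
hsv=cv2.cvtColor(p,cv2.COLOR_BGR2HSV)
tub=T&(hsv[...,1]>120)&(z<.06); n,l=cv2.connectedComponents(tub.astype(np.uint8))
for i in range(1,n):
    if (l==i).sum()>50: box(l==i,"tube%d"%i)
V=reg(195,300,70,205)
box(V&(z>.012),"trough all"); box(V&(z>.06),"rims")
m=V&(z>.005)
for a in np.arange(.009,.07,.01):
    k=V&(z>a)&(z<a+.01); print(a.round(3),k.sum(),W[k][:,:2].mean(0).round(4))
# fold: fit low inside band
k=V&(z>.008)&(z<.022); box(k,"low band")
E
```

```text
counter z 0.00019031429606453099
tray all 3651 [[0.4765999913215637, -0.3610999882221222], [0.5728999972343445, -0.39489999413490295], [0.6330000162124634, -0.22370000183582306], [0.5367000102996826, -0.1898999959230423]] c [ 0.5548 -0.2924] [0.1815 0.102 ] 70.66207122802734 mean [ 0.5565478  -0.29361883] z [0.01  0.025 0.1  ]
grip 301 [[0.5748000144958496, -0.3407000005245209], [0.5896999835968018, -0.34610000252723694], [0.616599977016449, -0.27149999141693115], [0.6017000079154968, -0.2660999894142151]] c [ 0.5957 -0.3061] [0.0793 0.0158] 70.16059875488281 mean [ 0.59441996 -0.3047897 ] z [0.076 0.096 0.103]
tube1 290 [[0.5701000094413757, -0.2840999960899353], [0.5913000106811523, -0.29170000553131104], [0.6146000027656555, -0.22619999945163727], [0.593500018119812, -0.21860000491142273]] c [ 0.5924 -0.2552] [0.0695 0.0224] 70.38687896728516 mean [ 0.59143937 -0.2546539 ] z [0.017 0.029 0.036]
tube2 287 [[0.5415999889373779, -0.36730000376701355], [0.5626000165939331, -0.37439998984336853], [0.5845999717712402, -0.3093999922275543], [0.5636000037193298, -0.30230000615119934]] c [
[... 443 characters left out ...]
], [0.5604000091552734, 0.2087000012397766], [0.6029000282287598, 0.42660000920295715], [0.48080000281333923, 0.4503999948501587]] c [0.5206 0.3296] [0.222  0.1244] 78.9713363647461 mean [0.52045995 0.32815662] z [0.06  0.066 0.074]
0.009 659 [0.5197 0.3276]
0.019 851 [0.5211 0.3322]
0.029 908 [0.5209 0.3303]
0.039 981 [0.5199 0.33  ]
0.049 955 [0.5207 0.3302]
0.059 970 [0.522 0.327]
0.069 312 [0.5137 0.3322]
low band 929 [[0.4023999869823456, 0.47909998893737793], [0.4115000069141388, 0.20190000534057617], [0.6358000040054321, 0.2092999964952469], [0.6266999840736389, 0.4864000082015991]] c [0.5191 0.3442] [0.2244 0.2773] 1.8743115663528442 mean [0.5199491  0.32911626] z [0.008 0.016 0.022]
```

Request:
{"op": "send_rows", "data": {
  "plan": [
    [0,-0.015,-0.017,0,0],
    [0,-0.026,-0.029,0,0],
    [0,-0.026,-0.029,0,0],
    [0,-0.026,-0.029,0,0],
    [0,-0.026,-0.029,0,0],
    [0,-0.026,-0.029,0,0],
    [0,-0.026,-0.029,0,0],
    [0,-0.026,-0.029,0,0],
    [0,-0.026,-0.029,0,0],
    [0,-0.026,-0.029,0,0],
    [0,-0.026,-0.029,0,0],
    [0,-0.026,-0.029,0,0],
    [0,-0.026,-0.029,0,0],
    [0,-0.026,-0.029,0,0],
    [0,-0.026,-0.029,0,0],
    [0,-0.026,-0.029,0,0],
    [0,-0.026,-0.029,0,0],
    [0,-0.026,-0.029,0,0],
    [0,-0.026,-0.029,0,0],
    [0,-0.026,-0.029,0,0]
  ]
}}

```text
time_s: 1.77
position: [0.5028, -0.0998, 0.2363]
tcp_rot: [[-0.954, 0.3, -0.001], [0.3, 0.954, 0.0], [0.001, 0.0, -1.0]]
force: [-0.3, 0.8, 1.1]
opening: 1.003
grasp_force: 0.0
```

```bash
cat >> h.py <<'E'
def go(x,y,z,ydeg):
    "remaining shift in tool axes (after the turn) and turn in rad, to TCP x,y,z with tool y at world angle ydeg"
    s=read_state();R=np.array(s["tcp_rot"]);p=np.array(s["position"])
    a=np.degrees(np.arctan2(R[1,1],R[0,1]));dl=np.array([x,y,z])-p
    t=np.radians(ydeg);Y=np.array([np.cos(t),np.sin(t),0]);Z=np.array([0,0,-1.]);X=np.cross(Y,Z)
    print("t",round(s["time_s"],2),"p",p.round(4),"yang",a.round(2),"tiltz",R[:,2].round(4),"open",round(s["opening"],3),"gf",round(s["grasp_force"],1),"F",np.round(s["force"],1))
    print("turn first",round(np.radians(a-ydeg),4),"then shift",np.array([X@dl,Y@dl,Z@dl]).round(4),"| shift in present axes",(R.T@dl).round(4))
E
python3 -c "
from h import *
go(.5955,-.3065,.15,70.6)"
```

```text
t 1.77 p [ 0.5028 -0.0998  0.2363] yang 72.56 tiltz [-7.e-04  5.e-04 -1.e+00] open 1.003 gf 0.0 F [-0.3  0.8  1.1]
turn first 0.0342 then shift [-0.1561 -0.1642  0.0863] | shift in present axes [-0.1504 -0.1695  0.0861]
```

Request:
{"op": "send_rows", "data": {
  "plan": [
    [0,0,0,0,0.034],
    [0,-0.022,-0.023,0.012,0],
    [0,-0.022,-0.023,0.012,0],
    [0,-0.022,-0.023,0.012,0],
    [0,-0.022,-0.023,0.012,0],
    [0,-0.022,-0.023,0.012,0],
    [0,-0.022,-0.023,0.012,0],
    [0,-0.022,-0.023,0.012,0],
    [0,0,0,0,0],
    [0,0,0,0,0],
    [0,0,0,0,0]
  ]
}}

```text
time_s: 2.68
position: [0.5939, -0.3001, 0.1518]
tcp_rot: [[-0.943, 0.332, -0.002], [0.332, 0.943, 0.002], [0.002, 0.001, -1.0]]
force: [-1.1, 0.3, -1.1]
opening: 1.0
grasp_force: 0.0
```

```bash
python3 -c "
from h import *
go(.5955,-.3065,.15,70.6)
p,d=capture('side');cv2.imwrite('pics/s1.png',cv2.resize(p[200:400,200:440],(720,600),interpolation=cv2.INTER_CUBIC))"
```

```text
t 2.68 p [ 0.5939 -0.3001  0.1518] yang 70.62 tiltz [-0.0018  0.0018 -1.    ] open 1.0 gf 0.0 F [-1.1  0.3 -1.1]
turn first 0.0004 then shift [-0.0037 -0.0055  0.0018] | shift in present axes [-0.0037 -0.0055  0.0018]
```

View pics/s1.png

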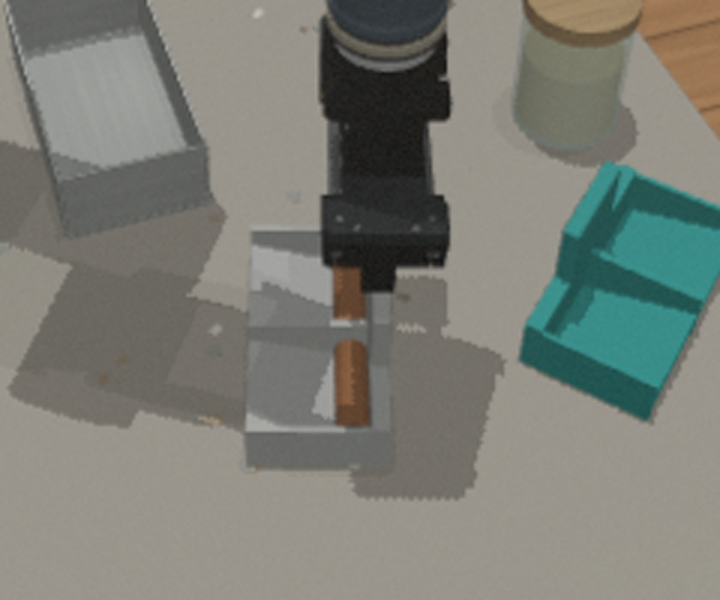

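Request:
{"op": "send_rows", "data": {
  "plan": [
    [0,-0.0037,-0.0055,0,0],
    [0,0,0,0.01,0],
    [0,0,0,0,0],
    [0,0,0,0,0]
  ]
}}

```text
time_s: 3.07
position: [0.5957, -0.3063, 0.1419]
tcp_rot: [[-0.944, 0.331, -0.001], [0.331, 0.944, 0.001], [0.002, 0.001, -1.0]]
force: [0.3, 0.4, -0.4]
opening: 1.0
grasp_force: 0.0
```

```bash
python3 -c "
from h import *
go(.5955,-.3065,.079,70.6)"
```

```text
t 3.07 p [ 0.5957 -0.3063  0.1419] yang 70.67 tiltz [-0.0015  0.0011 -1.    ] open 1.0 gf 0.0 F [ 0.3  0.4 -0.4]
turn first 0.0013 then shift [ 0.0002 -0.0002  0.0629] | shift in present axes [ 0.0001 -0.0003  0.0629]
```

Descend slowly, watching force, then close.

Request:
{"op": "send_rows", "data": {
  "plan": [
    [0,0,0,0.01,0],
    [0,0,0,0.01,0],
    [0,0,0,0.01,0],
    [0,0,0,0.007,0],
    [0,0,0,0.007,0],
    [0,0,0,0.007,0],
    [0,0,0,0.006,0],
    [0,0,0,0.006,0],
    [0,0,0,0,0],
    [0,0,0,0,0]
  ]
}}

```text
time_s: 3.9
position: [0.5962, -0.3072, 0.0792]
tcp_rot: [[-0.943, 0.331, -0.001], [0.331, 0.943, 0.0], [0.001, 0.0, -1.0]]
force: [0.3, -0.3, 0.4]
opening: 0.997
grasp_force: 0.0
```

Request:
{"op": "send_rows", "data": {
  "plan": [
    [10,0,0,0,0],
    [20,0,0,0,0],
    [30,0,0,0,0],
    [60,0,0,0,0],
    [120,0,0,0,0],
    [255,0,0,0,0],
    [255,0,0,0,0],
    [255,0,0,0,0]
  ]
}}

```text
time_s: 4.57
position: [0.5966, -0.3075, 0.0801]
tcp_rot: [[-0.943, 0.331, 0.001], [0.331, 0.943, -0.001], [-0.001, -0.0, -1.0]]
force: [0.5, -0.1, 3.5]
opening: 0.917
grasp_force: 30.0
```

Request:
{"op": "send_rows", "data": {
  "plan": [
    [255,0,0,-0.002,0],
    [255,0,0,-0.002,0],
    [255,0,0,-0.003,0],
    [255,0,0,-0.003,0],
    [255,0,0,0,0],
    [255,0,0,0,0],
    [255,0,0,0,0]
  ]
}}

```text
time_s: 5.15
position: [0.5962, -0.3071, 0.0894]
tcp_rot: [[-0.943, 0.331, -0.0], [0.331, 0.943, 0.0], [0.0, 0.0, -1.0]]
force: [0.1, -0.7, -2.8]
opening: 0.915
grasp_force: 30.0
```

```bash
cat >> h.py <<'E'
def tilt(n="side",save=None,crop=None):
    "fit planes: tray pitch from depth. Uses points of the tray floor/sides round the gripper"
    p,d=capture(n)
    if save: 
        q=p if crop is None else cv2.resize(p[crop[0]:crop[1],crop[2]:crop[3]],(720,540),interpolation=cv2.INTER_CUBIC)
        cv2.imwrite(save,q)
    return p,d,world(n,d)
E
python3 -c "
from h import *
go(.5955,-.3065,.15,70.6)
p,d,W=tilt('side','pics/s2.png',(240,390,220,420))
s=read_state();t=np.radians(70.6);Y=np.array([np.cos(t),np.sin(t)]);X=np.array([Y[1],-Y[0]])
g=np.array(s['position'])[:2]
q=(W[...,:2]-g);tx=q@X*1000+43;ty=q@Y*1000;z=W[...,2]*1000
for n,(w) in (('near side wall top',(np.abs(ty+88)<4)&(z>20)),('floor',(np.abs(ty)>60)&(np.abs(ty)<80)&(z>-5)&(tx<10))):
  for a in range(-60,60,10):
    m=w&(tx>=a)&(tx<a+10)
    if m.sum()>3: print(n,a,m.sum(),z[m].max().round(1),np.median(z[m]).round(1))
"
```

```text
t 5.15 p [ 0.5962 -0.3071  0.0894] yang 70.64 tiltz [-2.e-04  2.e-04 -1.e+00] open 0.915 gf 30.0 F [ 0.1 -0.7 -2.8]
turn first 0.0008 then shift [ 0.0009  0.0004 -0.0606] | shift in present axes [ 0.0009  0.0004 -0.0606]
near side wall top -50 47 53.6 38.7
near side wall top -40 50 54.8 38.8
near side wall top -30 52 53.5 39.0
near side wall top -20 49 52.8 39.5
near side wall top -10 51 53.5 39.8
near side wall top 0 82 189.6 47.7
near side wall top 10 90 191.0 50.4
near side wall top 20 98 191.0 145.8
near side wall top 30 101 190.4 57.3
near side wall top 40 111 190.5 147.5
near side wall top 50 49 191.2 169.3
floor -60 60 35.7 0.8
floor -50 143 494.9 420.9
floor -40 226 494.4 432.8
floor -30 293 491.1 442.8
floor -20 298 484.5 437.4
floor -10 153 479.8 429.3
floor 0 91 472.5 183.4
```

View pics/s2.png

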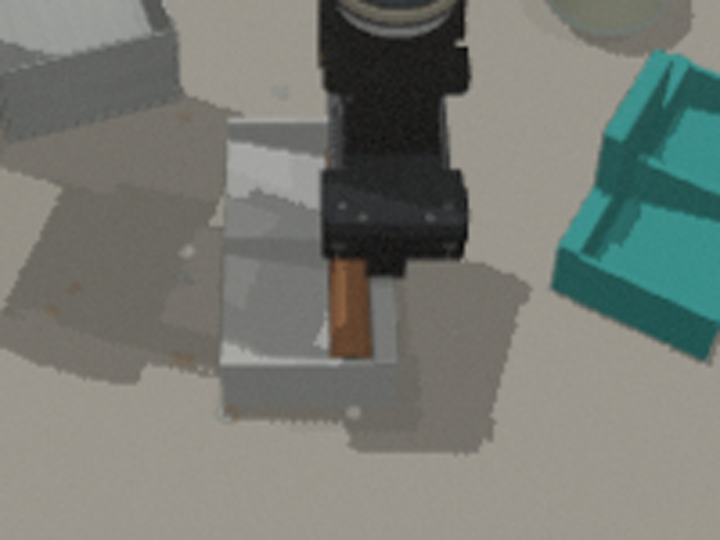

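Request:
{"op": "send_rows", "data": {
  "plan": [
    [60,0,0,0,0],
    [40,0,0,0,0],
    [30,0,0,0,0],
    [30,0,0,0,0]
  ]
}}

```text
time_s: 5.53
position: [0.5963, -0.3072, 0.0894]
tcp_rot: [[-0.943, 0.331, -0.0], [0.331, 0.943, 0.0], [0.0, 0.0, -1.0]]
force: [0.4, -0.0, -3.9]
opening: 0.918
grasp_force: 30.0
```

Request:
{"op": "send_rows", "data": {
  "plan": [
    [25,0,0,0,0],
    [25,0,0,0,0]
  ]
}}

```text
time_s: 5.7
position: [0.5963, -0.3072, 0.0895]
tcp_rot: [[-0.944, 0.331, 0.0], [0.331, 0.944, -0.0], [-0.0, -0.0, -1.0]]
force: [0.6, 0.5, -2.5]
opening: 0.918
grasp_force: 30.0
```

Request:
{"op": "send_rows", "data": {
  "plan": [
    [23,0,0,0,0],
    [23,0,0,0,0]
  ]
}}

```text
time_s: 5.87
position: [0.5963, -0.3072, 0.0896]
tcp_rot: [[-0.943, 0.331, -0.0], [0.331, 0.943, -0.0], [0.0, -0.0, -1.0]]
force: [0.1, 0.4, -3.1]
opening: 0.917
grasp_force: 30.0
```

Request:
{"op": "send_rows", "data": {
  "plan": [
    [22,0,0,0,0],
    [22,0,0,0,0]
  ]
}}

```text
time_s: 6.03
position: [0.5963, -0.3072, 0.0896]
tcp_rot: [[-0.943, 0.331, 0.0], [0.331, 0.943, -0.0], [-0.0, -0.0, -1.0]]
force: [-0.5, 0.3, -4.1]
opening: 0.92
grasp_force: 30.0
```

Request:
{"op": "send_rows", "data": {
  "plan": [
    [21,0,0,0,0],
    [21,0,0,0,0]
  ]
}}

```text
time_s: 6.2
position: [0.5963, -0.3072, 0.0896]
tcp_rot: [[-0.944, 0.331, 0.0], [0.331, 0.944, -0.0], [-0.0, -0.0, -1.0]]
force: [-0.5, -0.1, -4.0]
opening: 0.916
grasp_force: 22.8
```

Request:
{"op": "send_rows", "data": {
  "plan": [
    [20.5,0,0,0,0],
    [20.5,0,0,0,0]
  ]
}}

```text
time_s: 6.37
position: [0.5965, -0.3074, 0.09]
tcp_rot: [[-0.944, 0.331, 0.001], [0.331, 0.944, -0.0], [-0.001, -0.0, -1.0]]
force: [0.1, 0.1, 0.3]
opening: 0.921
grasp_force: 0.2
```

```bash
cat >> h.py <<'E'
def walls(ang=70.6,save=None,crop=None):
    p,d,W=tilt('side',save,crop)
    s=read_state();t=np.radians(ang);Y=np.array([np.cos(t),np.sin(t)]);X=np.array([Y[1],-Y[0]])
    q=W[...,:2]-np.array(s['position'])[:2];tx=q@X*1000+43;ty=q@Y*1000;z=W[...,2]*1000
    b0=s['position'][2]*1000
    for a in range(-70,0,10):
        m=(np.abs(ty+88)<5)&(tx>=a)&(tx<a+10)&(z<b0+60)&(z>5)
        if m.sum()>3: print(a,m.sum(),np.percentile(z[m],97).round(1),end=' | ')
    print()
E
python3 -c "
from h import *
walls()"
```

```text
-50 48 44.7 | -40 55 43.6 | -30 51 44.0 | -20 59 43.5 | -10 61 43.5 |
```

Request:
{"op": "send_rows", "data": {
  "plan": [
    [12,0,0,0,0],
    [12,0,0,0.004,0],
    [12,0,0,0.004,0],
    [12,0,0,0.002,0],
    [12,0,0,0,0],
    [22,0,0,0,0],
    [40,0,0,0,0],
    [40,0,0,0,0],
    [40,0,0,-0.003,0],
    [40,0,0,-0.003,0],
    [40,0,0,-0.004,0],
    [40,0,0,-0.004,0],
    [40,0,0,-0.004,0],
    [40,0,0,0,0],
    [40,0,0,0,0],
    [21,0,0,0,0],
    [20.9,0,0,0,0],
    [20.8,0,0,0,0],
    [20.8,0,0,0,0]
  ]
}}

```text
time_s: 8.0
position: [0.5963, -0.3072, 0.0974]
tcp_rot: [[-0.943, 0.331, -0.0], [0.331, 0.943, 0.0], [0.0, 0.0, -1.0]]
force: [0.6, -0.0, -3.1]
opening: 0.918
grasp_force: 2.3
```

```bash
python3 -c "
from h import *
walls()"
```

```text
-40 28 43.7 | -30 59 44.3 | -20 61 47.6 | -10 64 49.4 |
```

Request:
{"op": "send_rows", "data": {
  "plan": [
    [20.8,0,0,0.003,0],
    [20.8,0,0,0.003,0],
    [20.8,0,0,0.003,0],
    [20.8,0,0,0.003,0],
    [20.8,0,0,0.003,0],
    [20.8,0,0,0.003,0],
    [20.5,0,0,0,0],
    [18,0,0,0,0],
    [18,0,0,0,0],
    [21,0,0,0,0],
    [40,0,0,0,0],
    [255,0,0,0,0],
    [255,0,0,0,0]
  ]
}}

```text
time_s: 9.13
position: [0.5961, -0.3071, 0.0795]
tcp_rot: [[-0.944, 0.331, -0.001], [0.331, 0.944, 0.0], [0.001, 0.0, -1.0]]
force: [-0.4, -0.3, 0.6]
opening: 0.913
grasp_force: 30.0
```

```bash
python3 -c "
from h import *
walls()
go(.5955,-.3065,.079,70.6)"
```

```text
-50 28 43.7 | -40 58 43.4 | -30 61 43.4 | -20 60 43.3 | -10 60 44.0 | 
t 9.18 p [ 0.5961 -0.3071  0.0795] yang 70.65 tiltz [-5.e-04  2.e-04 -1.e+00] open 0.916 gf 30.0 F [-0.1 -0.2 -0.4]
turn first 0.0009 then shift [0.0008 0.0004 0.0005] | shift in present axes [0.0008 0.0004 0.0005]
```

Request:
{"op": "send_rows", "data": {
  "plan": [
    [255,0,0,-0.003,0],
    [255,0,0,-0.006,0],
    [255,0,0,-0.01,0],
    [255,0,0,-0.011,0],
    [255,0,0,-0.011,0],
    [255,0,0,-0.011,0],
    [255,0,0,-0.011,0],
    [255,0,0,-0.011,0],
    [255,0,0,-0.011,0],
    [255,0,0,-0.01,0],
    [255,0,0,-0.006,0],
    [255,0,0,-0.003,0],
    [255,0,0,0,0],
    [255,0,0,0,0]
  ]
}}

```text
time_s: 10.35
position: [0.5961, -0.3071, 0.1833]
tcp_rot: [[-0.943, 0.331, -0.001], [0.331, 0.943, 0.0], [0.001, 0.0, -1.0]]
force: [-0.4, 0.3, -3.4]
opening: 0.92
grasp_force: 30.0
```

```bash
python3 -c "
from h import *
walls(save='pics/s3.png',crop=(180,390,200,480))
go(.5677,.3204,.185,78.97)"
```

```text
-50 36 148.6 | -40 77 146.7 | -30 84 147.1 | -20 75 145.4 | -10 75 147.1 | 
t 10.4 p [ 0.5959 -0.3069  0.1828] yang 70.64 tiltz [-1.2e-03  9.0e-04 -1.0e+00] open 0.914 gf 30.0 F [ 0.2  0.2 -3.8]
turn first -0.1454 then shift [ 0.1477  0.6103 -0.0022] | shift in present axes [ 0.2345  0.5825 -0.0015]
```

View pics/s3.png

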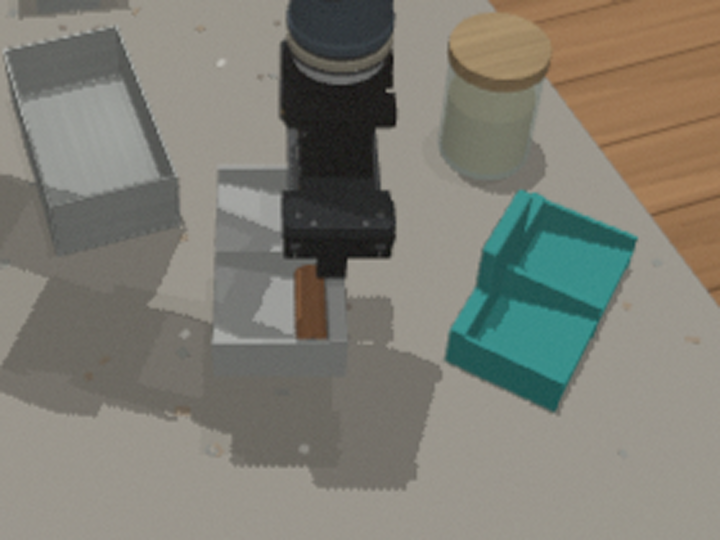

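The tray hangs level, with a tube visible against its back wall at about (310,300). Next I carry it.

Request:
{"op": "send_rows", "data": {
  "plan": [
    [255,0.0019,0.0046,0,0],
    [255,0.0037,0.0093,0,0],
    [255,0.0056,0.0139,0,0],
    [255,0.0075,0.0186,0,0],
    [255,0.0093,0.0232,0,0],
    [255,0.0093,0.0232,0,0],
    [255,0.0093,0.0232,0,0],
    [255,0.0093,0.0232,0,0],
    [255,0.0093,0.0232,0,0],
    [255,0.0093,0.0232,0,0],
    [255,0.0093,0.0232,0,0],
    [255,0.0093,0.0232,0,0],
    [255,0.0093,0.0232,0,0],
    [255,0.0093,0.0232,0,0],
    [255,0.0093,0.0232,0,0],
    [255,0.0093,0.0232,0,0],
    [255,0.0093,0.0232,0,0],
    [255,0.0093,0.0232,0,0],
    [255,0.0093,0.0232,0,0],
    [255,0.0093,0.0232,0,0]
  ]
}}

```text
time_s: 12.07
position: [0.5751, 0.1448, 0.1835]
tcp_rot: [[-0.944, 0.33, -0.001], [0.33, 0.944, 0.0], [0.001, -0.0, -1.0]]
force: [0.1, -0.6, -3.6]
opening: 0.919
grasp_force: 30.0
```

Request:
{"op": "send_rows", "data": {
  "plan": [
    [255,0.0093,0.0232,0,0],
    [255,0.0093,0.0232,0,0],
    [255,0.0093,0.0232,0,0],
    [255,0.0093,0.0232,0,0],
    [255,0.0093,0.0232,0,0],
    [255,0.0075,0.0186,0,0],
    [255,0.0056,0.0139,0,0],
    [255,0.0037,0.0093,0,0],
    [255,0.0019,0.0046,0,0],
    [255,0,0,0,-0.01],
    [255,0,0,0,-0.025],
    [255,0,0,0,-0.035],
    [255,0,0,0,-0.035],
    [255,0,0,0,-0.025],
    [255,0,0,0,-0.015],
    [255,0,0,0,0],
    [255,0,0,0,0]
  ]
}}

```text
time_s: 13.48
position: [0.5691, 0.3165, 0.1836]
tcp_rot: [[-0.981, 0.193, -0.0], [0.193, 0.981, -0.0], [0.0, -0.0, -1.0]]
force: [-0.7, -0.7, -3.4]
opening: 0.915
grasp_force: 30.0
```

```bash
python3 -c "
from h import *
go(.5677,.3204,.161,78.97)
walls(78.97,save='pics/s4.png',crop=(80,260,130,370))"
```

```text
t 13.48 p [0.5691 0.3165 0.1836] yang 78.9 tiltz [-1.e-04 -1.e-04 -1.e+00] open 0.915 gf 30.0 F [-0.7 -0.7 -3.4]
turn first -0.0012 then shift [0.0021 0.0035 0.0226] | shift in present axes [0.0021 0.0035 0.0226]
-70 9 74.5 | -60 7 61.5 | -50 35 146.7 | -40 55 146.5 | -30 46 145.8 | -20 48 144.9 | -10 48 146.3 |
```

View pics/s4.png

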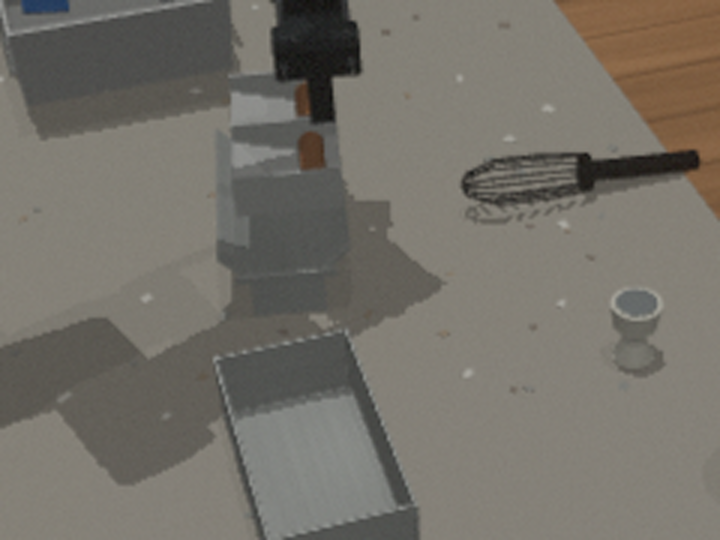

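Request:
{"op": "send_rows", "data": {
  "plan": [
    [255,0.002,0.0035,0.003,0],
    [255,0,0,0.006,0],
    [255,0,0,0.006,0],
    [255,0,0,0.004,0],
    [255,0,0,0.0025,0],
    [60,0,0,0,0],
    [30,0,0,0,0],
    [22,0,0,0,0],
    [21,0,0,0,0],
    [20.95,0,0,0,0],
    [20.95,0,0,0,0]
  ]
}}

```text
time_s: 14.45
position: [0.5678, 0.321, 0.1623]
tcp_rot: [[-0.981, 0.192, 0.0], [0.192, 0.981, 0.0], [-0.0, 0.0, -1.0]]
force: [-1.3, 0.3, -3.2]
opening: 0.922
grasp_force: 30.0
```

```bash
python3 -c "
from h import *
walls(78.97)"
```

```text
-70 7 68.1 | -60 10 65.9 | -50 32 124.1 | -40 51 126.5 | -30 50 125.6 | -20 47 124.6 | -10 49 125.3 |
```

Request:
{"op": "send_rows", "data": {
  "plan": [
    [20.92,0,0,0,0],
    [20.9,0,0,0,0],
    [20.9,0,0,0,0]
  ]
}}

```text
time_s: 14.75
position: [0.5677, 0.3209, 0.1621]
tcp_rot: [[-0.981, 0.192, 0.0], [0.192, 0.981, -0.0], [-0.0, 0.0, -1.0]]
force: [-0.2, 0.2, -2.8]
opening: 0.915
grasp_force: 30.0
```

```bash
python3 -c "
from h import *
walls(78.97)"
```

```text
-70 4 72.6 | -60 10 66.4 | -50 32 124.4 | -40 57 125.5 | -30 50 123.6 | -20 45 125.4 | -10 45 124.9 |
```

Request:
{"op": "send_rows", "data": {
  "plan": [
    [20.85,0,0,0,0],
    [20.8,0,0,0,0],
    [20.8,0,0,0,0]
  ]
}}

```text
time_s: 15.05
position: [0.5676, 0.3209, 0.162]
tcp_rot: [[-0.981, 0.192, -0.0], [0.192, 0.981, -0.0], [0.0, -0.0, -1.0]]
force: [-1.2, -0.7, -3.3]
opening: 0.915
grasp_force: 3.4
```

Request:
{"op": "send_rows", "data": {
  "plan": [
    [20.75,0,0,0,0],
    [20.7,0,0,0,0],
    [20.7,0,0,0,0]
  ]
}}

```text
time_s: 15.3
position: [0.5678, 0.321, 0.1624]
tcp_rot: [[-0.981, 0.192, 0.0], [0.192, 0.981, 0.0], [-0.0, 0.0, -1.0]]
force: [-0.1, -0.5, -1.1]
opening: 0.918
grasp_force: 1.3
```

Request:
{"op": "send_rows", "data": {
  "plan": [
    [40,0,0,0,0],
    [255,0,0,0,0]
  ]
}}

```text
time_s: 15.47
position: [0.5678, 0.321, 0.1623]
tcp_rot: [[-0.981, 0.192, 0.0], [0.192, 0.981, 0.0], [-0.0, 0.0, -1.0]]
force: [-0.5, -0.3, -1.3]
opening: 0.917
grasp_force: 30.0
```

```bash
python3 -c "
from h import *
walls(78.97,save='pics/s5.png',crop=(100,220,150,310))"
```

```text
-70 5 70.2 | -60 9 67.4 | -50 8 55.6 | -40 9 46.1 | -30 23 88.1 | -20 37 91.1 | -10 48 94.2 |
```

View pics/s5.png

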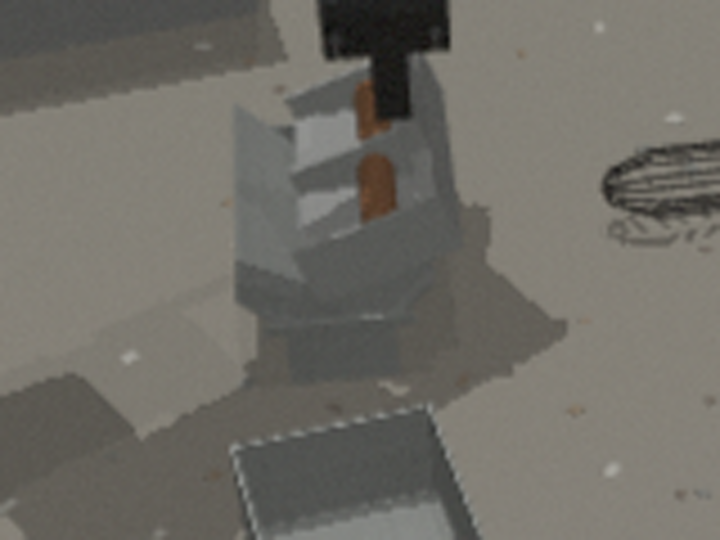

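Request:
{"op": "send_rows", "data": {
  "plan": [
    [255,0,0,-0.003,0],
    [255,0,0,-0.004,0],
    [255,0,0,-0.004,0],
    [255,0,0,-0.004,0],
    [255,0,0,0,0],
    [255,0,0,0,0]
  ]
}}

```text
time_s: 16.02
position: [0.5681, 0.321, 0.1777]
tcp_rot: [[-0.981, 0.192, 0.001], [0.192, 0.981, 0.0], [-0.001, 0.001, -1.0]]
force: [-0.1, -0.3, -3.0]
opening: 0.915
grasp_force: 30.0
```

```bash
cat >> h.py <<'E'
def tubes():
    for n in("side","top"):
        p,d=capture(n);W=world(n,d);h=cv2.cvtColor(p,cv2.COLOR_BGR2HSV);q=W[...,:2]-[.5206,.3296]
        x=q@[.9816,-.191];y=q@[.191,.9816]
        m=(h[...,1]>110)&((h[...,0]<15)|(h[...,0]>170))&(abs(x)<.12)&(abs(y)<.15)&(W[...,2]>.003)&(W[...,2]<.2)
        k,l=cv2.connectedComponents(m.astype(np.uint8))
        for i in range(1,k):
            w=l==i
            if w.sum()>15: print(n,w.sum(),"x",np.median(x[w]).round(3),"y",y[w].min().round(3),y[w].max().round(3),"z",np.median(W[w][:,2]).round(3),W[w][:,2].max().round(3),"dx/dy",np.polyfit(y[w],x[w],1)[0].round(2))
E
python3 -c "
from h import *
tubes();walls(78.97)"
```

```text
side 32 x 0.007 y -0.077 -0.045 z 0.04 0.046 dx/dy 0.27
-70 7 72.7 | -60 7 66.9 | -50 7 54.8 | -40 8 46.9 | -30 21 101.3 | -20 46 105.3 | -10 44 109.5 |
```

Request:
{"op": "send_rows", "data": {
  "plan": [
    [255,0,0,-0.003,0],
    [255,0,0,-0.006,0],
    [255,0,0,-0.01,0],
    [255,0,0,-0.01,0],
    [255,0,0,-0.01,0],
    [255,0,0,-0.01,0],
    [255,0,0,-0.005,0],
    [255,0,0,0,0]
  ]
}}

```text
time_s: 16.83
position: [0.5688, 0.3214, 0.2335]
tcp_rot: [[-0.981, 0.192, 0.004], [0.192, 0.981, 0.001], [-0.004, 0.002, -1.0]]
force: [0.5, 0.2, -2.0]
opening: 0.915
grasp_force: 30.0
```

```bash
python3 -c "
from h import *
go(.5677,.3204,.161,78.97)
tubes();walls(78.97,save='pics/s6.png',crop=(80,260,130,370))"
```

```text
t 16.83 p [0.5688 0.3214 0.2335] yang 78.96 tiltz [ 0.0041  0.0015 -1.    ] open 0.915 gf 30.0 F [ 0.5  0.2 -2. ]
turn first -0.0002 then shift [ 0.0009 -0.0011  0.0725] | shift in present axes [ 0.0011 -0.0013  0.0725]
side 22 x 0.004 y 0.014 0.039 z 0.037 0.042 dx/dy 0.18
side 92 x 0.002 y -0.076 0.015 z 0.038 0.043 dx/dy 0.03
top 24 x 0.001 y -0.075 -0.071 z 0.037 0.043 dx/dy -0.13
-70 5 70.7 | -60 9 68.2 | -50 9 56.4 | -40 6 44.6 | -30 23 157.3 | -20 49 157.7 | -10 49 161.6 |
```

View pics/s6.png

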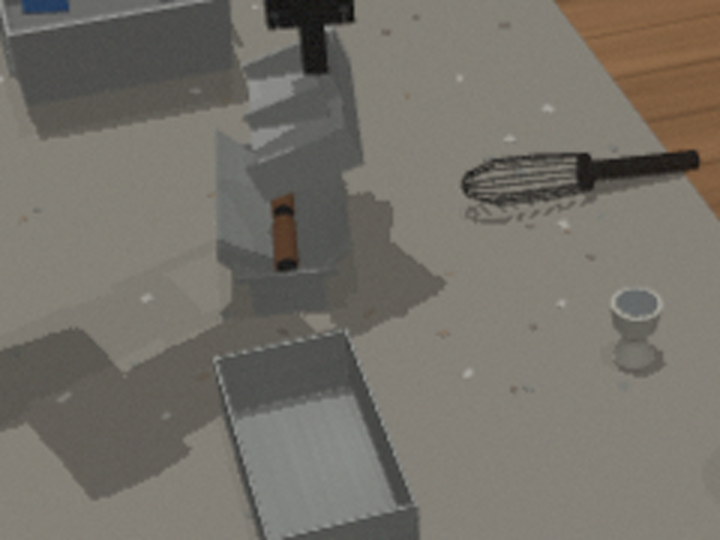

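Both tubes lie end to end in the fold, at about (285,205) and (285,245), and the tray is empty. Now I take the tray back to its free spot.

Request:
{"op": "send_rows", "data": {
  "plan": [
    [255,-0.0023,-0.0097,0,0],
    [255,-0.0047,-0.0194,0,0],
    [255,-0.007,-0.0292,0,0],
    [255,-0.007,-0.0292,0,0],
    [255,-0.007,-0.0292,0,0],
    [255,-0.007,-0.0292,0,0],
    [255,-0.007,-0.0292,0,0],
    [255,-0.007,-0.0292,0,0],
    [255,-0.007,-0.0292,0,0],
    [255,-0.007,-0.0292,0,0],
    [255,-0.007,-0.0292,0,0],
    [255,-0.007,-0.0292,0,0],
    [255,-0.007,-0.0292,0,0],
    [255,-0.007,-0.0292,0,0],
    [255,-0.007,-0.0292,0,0],
    [255,-0.007,-0.0292,0,0],
    [255,-0.007,-0.0292,0,0],
    [255,-0.007,-0.0292,0,0],
    [255,-0.007,-0.0292,0,0],
    [255,-0.007,-0.0292,0,0]
  ]
}}

```text
time_s: 18.65
position: [0.5908, -0.2509, 0.2302]
tcp_rot: [[-0.981, 0.192, -0.002], [0.192, 0.981, 0.001], [0.002, 0.0, -1.0]]
force: [-0.8, 0.2, -3.1]
opening: 0.919
grasp_force: 30.0
```

Request:
{"op": "send_rows", "data": {
  "plan": [
    [255,-0.007,-0.0292,0,0],
    [255,-0.0047,-0.0194,0,0],
    [255,-0.0023,-0.0097,0,0],
    [255,0,0,0,0],
    [255,0,0,0.008,0],
    [255,0,0,0.016,0],
    [255,0,0,0.02,0],
    [255,0,0,0.02,0],
    [255,0,0,0.02,0],
    [255,0,0,0.014,0],
    [255,0,0,0.006,0],
    [255,0,0,0,0],
    [255,0,0,0,0]
  ]
}}

```text
time_s: 19.73
position: [0.5947, -0.3077, 0.1271]
tcp_rot: [[-0.982, 0.19, -0.0], [0.19, 0.982, 0.001], [0.001, 0.001, -1.0]]
force: [-0.5, -0.3, -2.5]
opening: 0.915
grasp_force: 30.0
```

```bash
python3 -c "
from h import *
go(.596,-.307,.094,78.97);walls(78.97);tubes()"
```

```text
t 19.73 p [ 0.5947 -0.3077  0.1271] yang 79.03 tiltz [-4.e-04  6.e-04 -1.e+00] open 0.915 gf 30.0 F [-0.5 -0.3 -2.5]
turn first 0.001 then shift [-0.0012  0.0009  0.0331] | shift in present axes [-0.0012  0.0009  0.0331]
-30 32 52.9 | -20 55 56.7 | -10 67 58.9 | 
side 84 x 0.002 y 0.011 0.084 z 0.037 0.042 dx/dy -0.0
side 96 x 0.002 y -0.076 0.018 z 0.038 0.043 dx/dy 0.01
top 283 x -0.001 y 0.011 0.081 z 0.038 0.048 dx/dy -0.0
top 290 x -0.001 y -0.076 -0.006 z 0.038 0.044 dx/dy -0.0
```

Tubes in the fold: axes 27 mm up, x≈0, in line. Lower the tray clamped, so the front corners level it.

Request:
{"op": "send_rows", "data": {
  "plan": [
    [255,0,0,0.004,0],
    [255,0,0,0.004,0],
    [255,0,0,0.003,0],
    [255,0,0,0.003,0],
    [255,0,0,0.003,0],
    [255,0,0,0.003,0],
    [255,0,0,0.003,0],
    [255,0,0,0.002,0],
    [255,0,0,0,0]
  ]
}}

```text
time_s: 20.63
position: [0.6039, -0.312, 0.1089]
tcp_rot: [[-0.981, 0.193, 0.022], [0.193, 0.981, -0.01], [-0.024, -0.005, -1.0]]
force: [9.9, 1.8, 14.1]
opening: 0.913
grasp_force: 30.0
```

```bash
python3 -c "
from h import *
go(.596,-.307,.094,78.97);walls(78.97)"
```

```text
t 20.63 p [ 0.6039 -0.312   0.1089] yang 78.85 tiltz [ 0.0222 -0.0097 -0.9997] open 0.913 gf 30.0 F [ 9.9  1.8 14.1]
turn first -0.0021 then shift [0.0087 0.0034 0.0149] | shift in present axes [0.0091 0.0035 0.0147]
-40 16 43.8 | -30 58 45.6 | -20 64 46.1 | -10 63 47.9 |
```

Request:
{"op": "send_rows", "data": {
  "plan": [
    [255,0,0,-0.005,0],
    [30,0,0,-0.003,0],
    [21.2,0,0,0,0],
    [20.9,0,0,0,0],
    [20.8,0,0,0,0],
    [20.7,0,0,0,0],
    [20.7,0,0,0,0],
    [20.7,0,0,0,0]
  ]
}}

```text
time_s: 21.35
position: [0.5941, -0.3088, 0.1094]
tcp_rot: [[-0.981, 0.192, -0.001], [0.192, 0.981, 0.001], [0.001, 0.0, -1.0]]
force: [0.7, -0.2, -2.8]
opening: 0.917
grasp_force: 30.0
```

```bash
python3 -c "
from h import *
go(.596,-.307,.094,78.97);walls(78.97)"
```

```text
t 21.35 p [ 0.5941 -0.3088  0.1094] yang 78.94 tiltz [-1.e-03  7.e-04 -1.e+00] open 0.917 gf 30.0 F [ 0.7 -0.2 -2.8]
turn first -0.0005 then shift [-0.0015  0.0021  0.0154] | shift in present axes [-0.0015  0.0021  0.0154]
-40 25 43.7 | -30 62 45.8 | -20 62 46.6 | -10 64 50.9 |
```

Request:
{"op": "send_rows", "data": {
  "plan": [
    [20.6,0,0,0.003,0],
    [20.6,0,0,0.003,0],
    [20.5,0,0,0.003,0],
    [20.5,0,0,0,0],
    [20.4,0,0,0,0],
    [20.3,0,0,0,0],
    [20.3,0,0,0,0],
    [20,0,0,0,0],
    [18,0,0,0,0],
    [0,0,0,0,0],
    [0,0,0,0,0],
    [0,0,0,0,0]
  ]
}}

```text
time_s: 22.4
position: [0.5941, -0.3087, 0.1007]
tcp_rot: [[-0.981, 0.192, -0.001], [0.192, 0.981, 0.001], [0.001, 0.0, -1.0]]
force: [-0.3, -0.3, -0.0]
opening: 0.988
grasp_force: 0.0
```

Request:
{"op": "send_rows", "data": {
  "plan": [
    [0,0,0,-0.004,0],
    [0,0,0,-0.008,0],
    [0,0,0,-0.012,0],
    [0,0,0,-0.02,0],
    [0,0,0,-0.03,0],
    [0,0,0,-0.03,0],
    [0,0,0,-0.03,0],
    [0,0,0,0,0],
    [0,0.035,0,0,0],
    [0,0.035,0,0,0],
    [0,0.035,0,0,0],
    [0,0.035,0,0,0],
    [0,0.035,0,0,0],
    [0,0,0,0,0],
    [0,0,0,0,0]
  ]
}}

```text
time_s: 23.65
position: [0.4214, -0.2749, 0.2361]
tcp_rot: [[-0.981, 0.193, 0.001], [0.193, 0.981, -0.0], [-0.001, -0.0, -1.0]]
force: [0.3, -0.3, -0.1]
opening: 0.997
grasp_force: 0.0
```

```bash
python3 -c "
from h import *
go(.596,-.307,.094,78.97);tubes()
p,d=capture('side');cv2.imwrite('pics/s7.png',p)
p,d=capture('top');cv2.imwrite('pics/t7.png',p)
W=world('top',d)[190:290,355:470];z=W[...,2];r=cv2.minAreaRect(W[(z>.01)&(z<.12)][:,:2].astype(np.float32));print(r)"
```

```text
t 23.65 p [ 0.4214 -0.2749  0.2361] yang 78.86 tiltz [ 5.e-04 -4.e-04 -1.e+00] open 0.997 gf 0.0 F [ 0.3 -0.3 -0.1]
turn first -0.0019 then shift [-0.1775  0.0019  0.1421] | shift in present axes [-0.1774  0.0022  0.1422]
top 287 x -0.001 y 0.012 0.081 z 0.037 0.046 dx/dy -0.01
top 288 x -0.001 y -0.076 -0.006 z 0.037 0.046 dx/dy -0.0
((0.5641271471977234, -0.30259937047958374), (0.18157057464122772, 0.10179297626018524), 78.72142028808594)
```

View pics/s7.png

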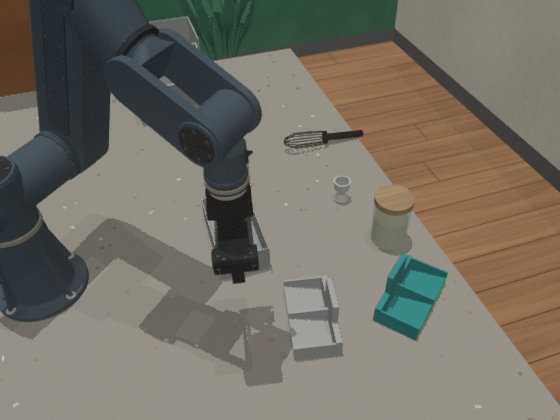

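The empty tray stands upright and flat at about (312,317), clear of the gripper. The depth check measures its outline as 182 x 102 mm. In the top image both tubes are still in the fold.

```bash
python3 -c "
from rig import *
print(hand_in())"
```

```text
the job is handed in; nothing more can be done
None
```

I handed in the job at about 24 s: both tubes lie in line along the V tin's fold, the empty tray stands upright on the counter, and the gripper never touched the tubes.

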